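Line up the drilling jig with the drift pin

TASK

On the jig, the hole in the yellow top plate has swung out of line with the hole in the blue block beneath. Take the orange-handled tapered pin from the stand and drive it upright, point down, through both holes until its collar sits down on the yellow plate and the two holes are pulled into line, then let go. Leave the blue-handled straight pin in the stand.

Things in the scene. Friction and masses are not known exactly. Their poses are not given: they have to be found in the camera images.
- drift_pin: Tapered steel pin, orange handle, 0.3 kg, hanging point down by its collar in one of two holes of an aluminium stand (top 80 mm above the bench). Origin at the tip, z up to the handle. Heights from the tip: cone, diameter 8 mm at 0 to 36 mm at 45; straight 36 mm to 60; collar 48 mm diameter, 60 to 66; round handle 26 mm diameter, 66 to 116. Starts with the tip 20 mm above the bench.
- straight_pin: Blunt straight steel pin with a blue handle, in the other hole of the stand, 96 mm from the drift pin between axes; the same sizes and origin, but its shank is 36 mm in diameter right down to the end. It stays where it is.
- base_hole (a point): Centre of the upper mouth of the hole in the fixed blue block (120 x 190 mm), on the block's top face 52 mm above the bench, just under the yellow plate. Hole 40 mm in diameter, straight through to the bench. x, y axes: the block's short and long sides.
- plate_hole (a point): Centre of the upper mouth of the 40 mm hole in the yellow plate (86 x 180 mm, 12 mm thick, top 64 mm above the bench) lying on the blue block. The plate only swings, level, about a steel stud 100 mm from the hole; 2 to 4 N at the hole moves it and it stays where left. Starts with its hole 10 to 14 mm off base_hole, to the block's +x; a tapered pin entering near base_hole pushes it into line.

How it is judged (in metres and radians):
At the end, for the whole second after the job is handed in: The tapered pin stands at rest through both holes, within 10 degrees of upright, tip at least 42 mm below the blue block's top (collar within 6 mm of the yellow plate) and within 12 mm of the block hole's axis; the holes are within 6 mm of line. The straight pin is within 40 mm of its start (z of drift_pin in the frame of base_hole below -0.042 m and horizontal distance between drift_pin and base_hole below 0.012 m and angle between drift_pin's own z axis and vertical below 0.17 rad and horizontal distance between plate_hole and base_hole below 0.006 m and linear speed of drift_pin below 0.02 m/s and distance of straight_pin from where it was at the start of the episode below 0.04 m); the robot touches nothing.
It fails at once if the blue-handled straight pin is taken from its place (moved more than 40 mm) (distance of straight_pin from where it was at the start of the episode above 0.04 m).
It also fails if it takes over 48 s, if anything falls off the work surface, if the arm or the gripper's body presses on something with over 40 N, if the wrist force passes 120 N, or if a joint passes its speed limit or range.

ROBOT

A 6-joint arm with a two-finger parallel gripper is mounted at the origin on the work surface. World frame = base frame: x ahead of the robot, y to its left, z up, the work surface at z = 0. Lengths are in mm, angles in rad, forces in N, time in s.
With the tool pointing down it reaches from about 350 to 875 mm from the base axis. Payload 4.2 kg.
Tool frame: the origin (TCP) lies midway between the tips of the shut fingers; the grasp point (between the pads) lies 19 mm behind it; y points along the fingers, x is the direction in which the jaws open and shut, and the axes are right-handed (so a half turn about y gives the same grasp; the last joint's range is limited). The gripper opens to 85 mm and grips with 20 to 120 N. Pads are 22 mm wide; open, the fingers measure 114 mm over their backs; the gripper's body (76 mm by 85 mm) begins 54 mm behind the grasp point. The pads swing forward as they close: fully open they stand 13 mm farther back than shut.
Start: joints at [1.427, 0.385, 0.008, 0, -1.194, -0.259], TCP at [244.964, 574.971, 231.312] pointing down, gripper open.
Joint ranges: [-3.14, 3.14], [-1.21, 2.06], [-1.07, 1.41], [-3.16, 2.05], [-2.99, -0.16], [-3.1, 3.1]. Speed limits (rad/s): [2.79, 2.79, 3.14, 3.14, 3.14, 3.14].

INTERFACE

Orientations are given as a unit quaternion [x, y, z, w].
In Python, from bench import read_state, get_image, job_done gives the robot as it stands.
- The arm moves only by the tool play_rows, never from a script. Its argument "series" is a list of rows, each a list of 7 numbers: the shift along the tool's x, y, z in m, then the turn, a rotation vector about the tool's x, y, z in rad, then the finger opening in m, from 0 to 0.0854. In form: [[x, y, z, wx, wy, wz, claw], ...]. A call has 1 to 10 rows; each row shifts and turns the pose as measured when the row begins, along the tool's axes as they then stand; what a row does not reach is not made up. A row lasts 1/10 s, in which the tool goes at most 50 mm and 8.59 degrees, less where a joint would pass 70% of its speed; a pose out of reach is approached as far as the arm can. A call with a gripper value outside its range is refused whole. The fingers move at their own pace and stop on an object; the grip force is fixed at half the most. Time passes only in rows, so rows that do not move let the fingers close. It gives the time, the measured TCP pose, the force and the opening at its end, in the units of the state.
- read_state(): the state, without advancing time (a new reading comes with each control period).
- get_image(name): name is "scene" or "top"; returns a dict with "color" (384x512x3 uint8, red, green, blue), "intrinsics" (3x3 intrinsics, pixels), "D" ([k1, k2, p1, p2, k3] as OpenCV has them; the pictures are not rectified), "origin" and "orientation" of the camera in the world. Camera axes: x right, y down, z forward; pixel columns grow to the right and rows downward; lengths in mm; the calibration is good to about 2 mm. A picture is of the moment at which its call begins. There is no depth.
- job_done(): hands the job in, once; it reports no verdict.
The state is a dict: "clock": time; "joints": joint angles; "joint_vel": joint speeds; "joint_efforts": joint torques, N m; "position": TCP position; "ee_rot": TCP orientation; "contact_force": force on the tool from outside, world axes, zero at the start; "wrist_torque": the same for the moment, N m; "gripper_width": finger opening in mm.
Only numpy, scipy, OpenCV 4.12 (cv2) and the standard library are available. Lean on these libraries where they do the work, as an engineer would, in place of code of your own. Each camera call takes 0.05 s, during which the arm holds its last target. There are 200 camera calls.

## Working session

There is one attempt and no reset: what is moved stays moved. The work goes in short steps, Python scripts to look and compute and a tool call to move; the robot and the scene stay as the last step left them, time stands still between calls to the robot, and variables do not carry over. Pictures are saved under pics/ and viewed, about 8 in all and at most 12, crops included, and the job is handed in when it is done.

Besides the shell and the picture viewer there is one more tool, called after ">>>" by a JSON object that holds its "name" and its "arguments". play_rows: Moves the arm, as the interface text tells. Its arguments: {"type":"object","properties":{"series":{"type":"array","items":{"type":"array","items":{"type":"number"}}}},"required":["series"]}

```bash
mkdir -p pics && cat > h.py <<'E'
import numpy as np, cv2
from scipy.spatial.transform import Rotation as R
from bench import read_state, get_image, job_done
def ray(im,uv):
    p=cv2.undistortPoints(np.array([[uv]],float),np.array(im["intrinsics"],float),np.array(im["D"],float))[0,0]
    o=np.array(im["orientation"],float); M=R.from_quat(o).as_matrix() if o.size==4 else o.reshape(3,3)
    return np.array(im["origin"],float).ravel(), M@np.array([p[0],p[1],1])
def onz(im,uv,z):
    o,d=ray(im,uv); return o+d*(z-o[2])/d[2]
def save(im,n): cv2.imwrite("pics/"+n,im["color"][:,:,::-1])
E
python3 - <<'E'
from h import *
s=read_state(); print(s)
for n in("scene","top"):
    im=get_image(n); save(im,n+"0.png"); print(n,im["origin"],im["orientation"],im["intrinsics"])
a=cv2.imread("pics/scene0.png");b=cv2.imread("pics/top0.png")
E
```

```text
{'clock': 0.0, 'joints': array([ 1.42661944e+00,  3.85567603e-01,  6.64371965e-03, -4.97718765e-04,
       -1.19399080e+00, -2.58594235e-01]), 'joint_vel': array([-1.78244405e-03,  2.24574466e-04, -1.14750995e-03,  1.18188022e-03,
       -5.96378718e-05,  1.70602395e-03]), 'joint_efforts': array([ 7.31533819e-04, -3.92292488e+01,  1.88399380e+01,  4.18634981e+00,
       -4.66360667e-03,  2.24987964e-06]), 'position': array([244.73957608, 574.46602612, 230.22210058]), 'ee_rot': array([ 0.39044777, -0.58949402,  0.59039433, -0.38920673]), 'contact_force': array([-0.0030771 ,  0.00724987,  0.84657081]), 'wrist_torque': array([0.01507435, 0.04492259, 0.00867961]), 'gripper_width': 85.57016522104641}
scene [997.47046024 190.74827585 695.93540903] [ 0.47286296  0.80979785 -0.29622066 -0.18133224] [[459.67427043   0.         248.87923345]
 [  0.         459.67427043 188.6061443 ]
 [  0.           0.           1.        ]]
top [518.75328933 -74.34559224 809.04528362] [-0.69602867  0.71713387 -0.00317348  0.03539813] [[361.35349606   0.         260.03167126]
 [  0.         361.35349606 189.40644126]
 [  0.           0.           1.        ]]
```

View pics/top0.png

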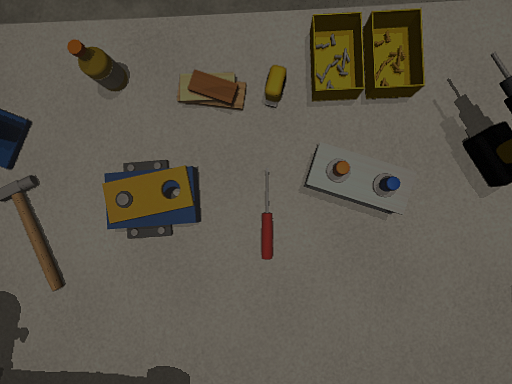

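View pics/scene0.png

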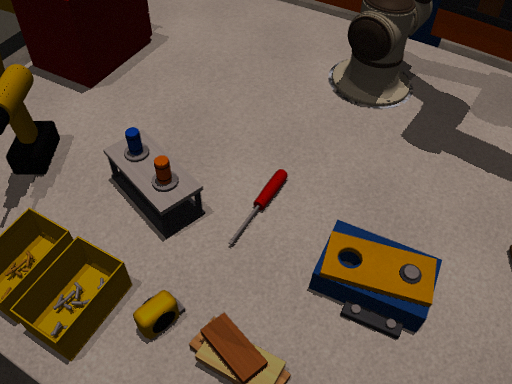

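The top view shows the stand at right, with the orange pin at (341,168) and the blue pin at (389,184). The jig is at left, with the stud at (124,199) and the plate hole at (171,188). The scene view agrees. Next I'll measure these points.

```bash
python3 - <<'E'
from h import *
for n in("top","scene"):
    im=get_image(n); c=im["color"]; hsv=cv2.cvtColor(c,cv2.COLOR_RGB2HSV)
    J=(slice(150,250),slice(90,215)) if n=="top" else (slice(215,340),slice(300,450))
    S=(slice(140,220),slice(300,420)) if n=="top" else (slice(110,240),slice(95,215))
    def mask(lo,hi,w):
        m=cv2.inRange(hsv,lo,hi); o=np.zeros_like(m); o[w]=m[w]; return o
    def big(m): return max(cv2.findContours(m,cv2.RETR_EXTERNAL,cv2.CHAIN_APPROX_NONE)[0],key=cv2.contourArea)
    for nm,lo,hi in(("orange",(5,120,60),(18,255,255)),("blue",(105,120,40),(130,255,255))):
        k=big(mask(lo,hi,S)); print(n,nm,cv2.contourArea(k),cv2.boundingRect(k),cv2.minEnclosingCircle(k))
        if n=="top":
            print("  z136",onz(im,cv2.minEnclosingCircle(k)[0],136).round(1))
    m=mask((16,120,60),(32,255,255),J)
    cs,h=cv2.findContours(m,cv2.RETR_CCOMP,cv2.CHAIN_APPROX_NONE)
    for k,hh in zip(cs,h[0]):
        a=cv2.contourArea(k)
        if a<60: continue
        if hh[3]<0:
            q=cv2.boxPoints(cv2.minAreaRect(k)); print(n,"plate",[onz(im,p,64)[:2].round(1).tolist() for p in q])
        else:
            e=cv2.fitEllipse(k); P=np.array([onz(im,p[0].astype(float),64)[:2] for p in k]).astype(np.float32)
            print(n,"hole",a,e,"world",onz(im,e[0],64).round(1),"enc",cv2.minEnclosingCircle(P))
    if n=="top":
        k=big(mask((100,100,30),(130,255,255),J)|m); q=cv2.approxPolyDP(cv2.convexHull(k),3,True)[:,0].astype(float)
        print("block",[(p.tolist(),onz(im,p,52)[:2].round(1).tolist()) for p in q])
    cr=cv2.resize(c[J],None,fx=4.6 if n=="top" else 4,fy=4.6 if n=="top" else 4,interpolation=cv2.INTER_CUBIC)
    cv2.imwrite(f"pics/{n}_jig.png",cv2.convertScaleAbs(cr[:,:,::-1],alpha=1.5))
E
```

```text
top orange 122.5 (336, 161, 14, 13) ((342.3461608886719, 167.11538696289062), 6.7467780113220215)
  z136 [ 592.6 -197.9  136. ]
top blue 122.0 (386, 177, 14, 13) ((392.625, 183.0), 6.700146675109863)
  z136 [ 560.2 -287.7  136. ]
top plate [[583.7, 294.0], [616.4, 115.2], [532.0, 98.3], [499.1, 275.8]]
top hole 259.0 ((123.7703628540039, 198.997314453125), (18.162391662597656, 18.36810874938965), 74.48594665527344) world [548.8 245.2  64. ] enc ((549.0624389648438, 245.44906616210938), 20.54177474975586)
top hole 304.0 ((170.39881896972656, 188.9186553955078), (19.50901985168457, 19.973766326904297), 15.767010688781738) world [566.8 146.4  64. ] enc ((566.8782958984375, 146.29611206054688), 21.649702072143555)
block [([192.0, 167.0], [612.8, 102.8]), ([194.0, 222.0], [496.2, 100.7]), ([107.0, 228.0], [488.8, 286.8]), ([102.0, 186.0], [578.4, 297.3]), ([106.0, 173.0], [606.1, 288.4])]
scene orange 117.0 (154, 155, 15, 12) ((161.0, 161.0), 7.280210018157959)
scene blue 83.5 (125, 127, 14, 10) ((131.5, 132.0), 6.576573371887207)
scene plate [[618.0, 116.7], [530.6, 100.4], [496.3, 290.0], [584.1, 293.3]]
scene hole 360.5 ((409.88330078125, 273.32928466796875), (19.4770565032959, 23.728755950927734), 120.64812469482422) world [547.6 246.1  64. ] enc ((547.232177734375, 246.04934692382812), 19.930538177490234)
scene hole 411.0 ((349.57275390625, 257.7372131347656), (20.506425857543945, 25.639963150024414), 108.80426788330078) world [567.5 148.3  64. ] enc ((567.2572631835938, 148.05593872070312), 21.225387573242188)
```

View pics/top_jig.png

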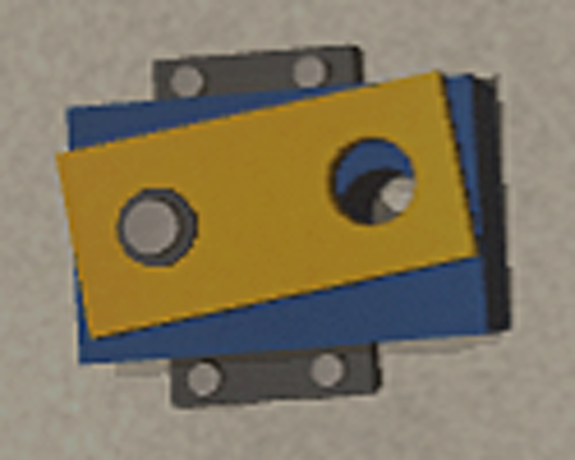

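View pics/scene_jig.png

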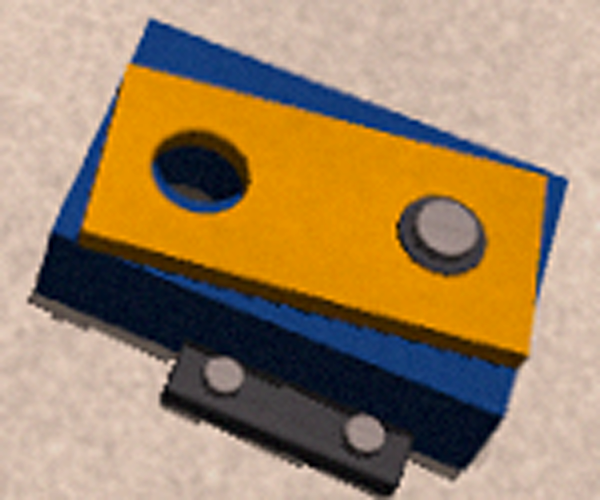

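The top crop shows blue block face in the upper part of the plate hole. The base-hole arc runs through about crop (335,203), (372,170) and (412,178). Block corners are near crop (68,108), (80,362), (473,75) and (487,333). I'll fit the block's edges and this arc.

```bash
python3 - <<'E'
from h import *
from scipy.optimize import least_squares
im=get_image("top"); sc=get_image("scene")
c=im["color"].astype(float); d=c[:,:,2]-c[:,:,0]  # blueness
print(d[150:172,150].round(), d[215:240,150].round())
# long edges: subpixel crossing of blueness along columns
def cross(v,p,rev):
    r=range(len(v)-1); r=reversed(r) if rev else r
    for i in r:
        a,b=v[i],v[i+1]
        if (a-15)*(b-15)<0: return p+i+(15-a)/(b-a)
def fit(pts):
    W=np.array([onz(im,p,52)[:2] for p in pts]).astype(np.float32)
    vx,vy,x,y=cv2.fitLine(W,cv2.DIST_HUBER,0,.01,.01).ravel()
    return np.array([x,y]),np.array([vx,vy])
up=[(u,cross(d[160:186,u],160,False)) for u in list(range(108,121))+list(range(171,190))]
lo=[(u,cross(d[205:235,u],205,True)) for u in list(range(115,124))+list(range(174,192))]
le=[(cross(d[v,95:125],95,False),v) for v in list(range(177,182))+list(range(213,226))]
ri=[(cross(d[v,180:199],180,True),v) for v in range(170,220)]
for n,p in(("up",up),("lo",lo),("left",le),("right",ri)):
    p=[q for q in p if None not in q]; o,v=fit(p); print(n,len(p),o.round(1),v.round(4))
# base hole arc
def arc(img,C,z=52):
    b=img["color"].astype(float); b=b[:,:,2]-b[:,:,0]; pts=[]
    g=cv2.resize(b.astype(np.float32),None,fx=1,fy=1)
    return b
b=d[176:204,158:186]; np.set_printoptions(linewidth=200); print(b.astype(int))
b=sc["color"].astype(int); print((b[:,:,2]-b[:,:,0])[246:272,336:364])
E
```

```text
[-15. -15. -15. -15. -15. -15. -14. -14. -15. -15. -16.  -3.  -5.  -5.
  -5.  -5.  -5.  -6.  -7.   6.  38.  40.] [ 44.  38.  34.  33.  33.  33.  33.  32.  33.  35.  39.  -7.  -8.  -4.
  -4.  -4.  -3.  -4.  -4.  -3.  -5.  -2. -16. -14. -14.]
up 24 [597.1 216.6] [0.1619 0.9868]
lo 27 [492.  183.6] [ 0.0475 -0.9989]
left 18 [542.7 289.6] [0.999  0.0441]
right 44 [556.2 100. ] [0.9987 0.0509]
[[-82 -82 -82 -83 -81 -82 -81 -83 -83 -83 -81 -82 -81 -82 -80 -83 -79 -80 -81 -82 -81 -82 -81 -80 -81 -79 -80 -81]
 [-83 -82 -82 -81 -82 -81 -82 -82 -81 -81 -83 -81 -83 -83 -82 -82 -81 -82 -82 -81 -81 -81 -82 -81 -81 -81 -80 -82]
 [-82 -82 -81 -84 -82 -82 -82 -81 -83 -84 -84 -84 -85 -85 -84 -84 -82 -82 -82 -81 -81 -79 -81 -82 -80 -82 -80 -81]
 [-81 -82 -83 -82 -83 -83 -85 -85 -84 -86 -83 -80 -79 -82 -84 -87 -88 -86 -82 -83 -80 -83 -81 -81 -80 -79 -81 -81]
 [-85 -82 -83 -82 -83 -83 -85 -80 -79 -60 -30 -16   2  10   5 -15 -60 -83 -86 -84 -82 -82 -81 -81 -80 -81 -79 -80]
 [-84 -85 -83 -84 -85 -85 -83 -60 -28  -3  27  36  34  34  35  37  41  16 -56 -88 -84 -81 -80 -81 -81 -80 -81 -81]
 [-83 -82 -83 -84 
[... 5531 characters left out ...]
1 -153 -152 -151 -154 -154 -147 -119  -69   19   76   84   83   81   82   85   89  -11  -33 -133 -156 -154 -151 -150 -149 -151]
 [-151 -150 -149 -150 -149 -148 -153 -152 -153 -156 -148 -148 -131  -90  -74  -75  -76  -79 -129 -157 -155 -155 -157 -153 -151 -149 -151 -150]
 [-153 -149 -150 -150 -149 -149 -148 -150 -153 -150 -152 -155 -154 -155 -152 -154 -153 -151 -153 -153 -150 -155 -151 -150 -151 -150 -149 -148]
 [-151 -150 -150 -147 -148 -147 -151 -151 -149 -150 -151 -149 -153 -152 -153 -151 -149 -148 -147 -150 -150 -153 -155 -151 -149 -150 -148 -150]
 [-149 -149 -146 -147 -148 -149 -153 -151 -151 -150 -152 -150 -149 -151 -151 -147 -144 -146 -145 -145 -146 -150 -149 -149 -149 -150 -147 -149]]
```

```bash
python3 - <<'E'
from h import *
from scipy.optimize import least_squares
A={"top":(158,176,[(6.6,15),(7.2,14),(8.2,13),(9,12.2),(10,11.5),(11,11.2),(12,10.5),(13,10.4),(14,10.3),(15,10.2),(16,10.1),(17,10.4),(18,10.6),(19,11.2)]),
"scene":(336,246,[(3.5,12),(4.1,13),(4.9,14),(5.7,15),(6.5,16),(7.9,17),(9.7,18),(12.7,19),(18,19),(19.5,18.6),(21.2,18)])}
for n,(u,v,p) in A.items():
    im=get_image(n); W=np.array([onz(im,(u+a,v+b),52)[:2] for a,b in p])
    r=least_squares(lambda c:np.hypot(*(W-c).T)-20,[553,146],loss="soft_l1"); print(n,r.x.round(1),np.abs(r.fun).max().round(1))
# drift pin handle-top centre from both views + stand hole consistency
im=get_image("top");sc=get_image("scene")
for uvt,uvs in (((342.35,167.1),None),):
    print(onz(im,(342.5,167),136),onz(im,(342.5,167),128))
hs=cv2.cvtColor(sc["color"],cv2.COLOR_RGB2HSV); m=cv2.inRange(hs,(3,120,60),(18,255,255)); ys,xs=np.nonzero(m[150:190,148:178])
print("scene orange px",xs.min()+148,xs.max()+148,ys.min()+150,ys.max()+150)
print(onz(sc,(162,160.5),136),onz(sc,(163,178),86))
for n,I,w in(("t",im,(140,220,295,420)),("s",sc,(115,200,95,215))):
    a,b,c,d=w; print(n); cv2.imwrite(f"pics/{n}_st.png",cv2.convertScaleAbs(cv2.resize(I["color"][a:b,c:d],None,fx=5,fy=5,interpolation=cv2.INTER_CUBIC)[:,:,::-1],alpha=1.3))
s=read_state(); M=R.from_quat(s["ee_rot"]).as_matrix(); print(M.round(3),s["position"])
E
python3 -c "
import cv2,numpy as np
a=cv2.imread('pics/s_st.png');cv2.imwrite('pics/s_st.png',a)"
```

```text
top [553.3 145.2] 0.4
scene [553.6 146.5] 0.3
[ 592.7700893  -198.16066872  136.        ] [ 593.64987319 -199.63236853  128.        ]
scene orange px 154 170 155 175
[ 592.44203825 -195.50415917  136.        ] [ 590.71457368 -202.4777626    86.        ]
t
s
[[-0.392 -0.     0.92 ]
 [-0.92  -0.    -0.392]
 [ 0.    -1.    -0.   ]] [244.91656799 574.95019895 231.25338469]
```

View pics/s_st.png

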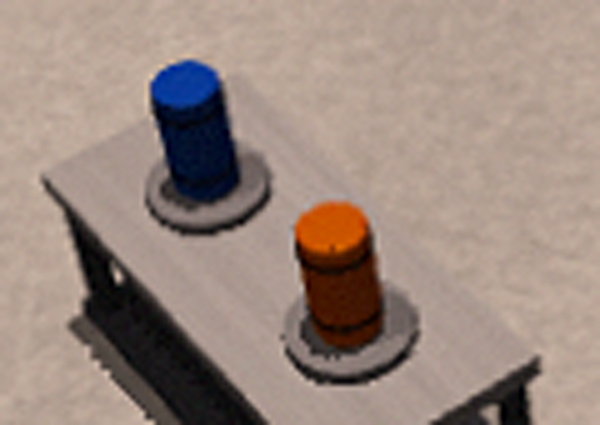

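View pics/t_st.png

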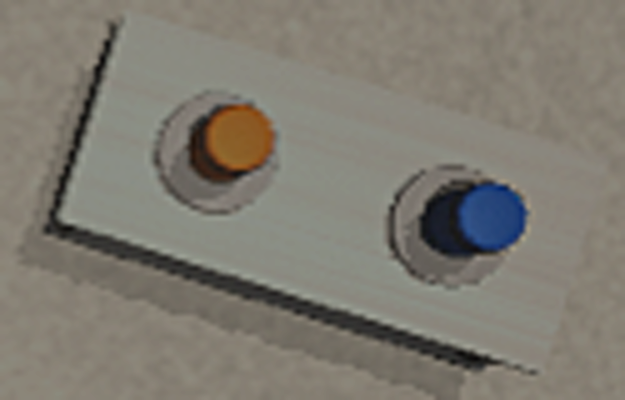

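The stand crops show the orange pin upright, its collar centred near crop (218,152) in top and (352,335) in scene. The arc fits in both views and the block edges put base_hole at about (553.4, 145.8), with the plate offset about 14 mm. I'll swing around the base towards the stand.

>>> {"name": "play_rows", "arguments": {"series": [[0.0017, -0.002, 0.047, 0, 0.075, 0, 0.085], [0.0017, -0.002, 0.047, 0, 0.075, 0, 0.085], [0.0017, -0.002, 0.047, 0, 0.075, 0, 0.085], [0.0017, -0.002, 0.047, 0, 0.075, 0, 0.085], [0.0017, 0, 0.047, 0, 0.075, 0, 0.085], [0.0017, 0, 0.047, 0, 0.075, 0, 0.085], [0.0017, 0, 0.047, 0, 0.075, 0, 0.085], [0.0017, 0, 0.047, 0, 0.075, 0, 0.085], [0.0017, 0, 0.047, 0, 0.075, 0, 0.085], [0.0017, 0, 0.047, 0, 0.075, 0, 0.085]]}}

```text
clock: 1.5
position: [579.0, 245.6, 238.7]
ee_rot: [-0.14, 0.694, -0.692, 0.142]
contact_force: [0.6, 0.9, -0.0]
gripper_width: 84.8
```

>>> {"name": "play_rows", "arguments": {"series": [[0.0017, 0, 0.047, 0, 0.075, 0, 0.085], [0.0017, 0, 0.047, 0, 0.075, 0, 0.085], [0.0017, 0, 0.047, 0, 0.075, 0, 0.085], [0.0017, 0, 0.047, 0, 0.075, 0, 0.085], [0.0017, 0, 0.047, 0, 0.075, 0, 0.085], [0.0017, 0, 0.047, 0, 0.075, 0, 0.085], [0.0017, 0, 0.047, 0, 0.075, 0, 0.085], [0.0017, 0, 0.047, 0, 0.075, 0, 0.085], [0.0017, 0, 0.047, 0, 0.075, 0, 0.085], [0, 0, 0, 0, 0, 0, 0.085]]}}

```text
clock: 2.5
position: [601.8, -190.9, 237.0]
ee_rot: [0.111, 0.699, -0.698, -0.108]
contact_force: [0.1, 0.8, -0.5]
gripper_width: 85.2
```

```bash
cat >> h.py <<'E'
def togo(t,zaxis=None):
    "tool-frame shift (mm) to TCP target t, and rotvec (tool) making tool y point straight down"
    s=read_state(); M=R.from_quat(s["ee_rot"]).as_matrix()
    y=M[:,1]; w=np.cross(y,[0,0,-1])
    print("t",round(s["clock"],2),"pos",s["position"].round(1),"F",s["contact_force"].round(1),"w",round(s["gripper_width"],1),"J",s["joints"].round(2))
    print("x,z axes",M[:,0].round(3),M[:,2].round(3),"shift",(M.T@(np.array(t)-s["position"])).round(1),"level",(M.T@w).round(4))
E
python3 - <<'E'
from h import *
im=get_image("top");sc=get_image("scene")
print(onz(im,(338.6,170.4),86),onz(im,(343,167.6),136)); print(onz(sc,(165.4,182),84),onz(sc,(161.6,160.8),136))
togo((592.5,-197.5,92))
E
```

```text
[ 591.74315912 -199.41920353   86.        ] [ 591.62328096 -199.03032425  136.        ]
[ 595.02170894 -194.34766134   84.        ] [ 593.35572352 -195.67645285  136.        ]
t 2.6 pos [ 603.  -187.4  237. ] F [ 0.5  0.4 -0.3] w 85.0 J [-0.05  0.39  0.03 -0.   -1.21 -0.26]
x,z axes [-0.954  0.301 -0.004] [-0.301 -0.954 -0.003] shift [  7.6 144.9  13.3] level [ 0.0033  0.     -0.0038]
```

>>> {"name": "play_rows", "arguments": {"series": [[0.0076, 0, 0.0133, 0.003, 0, -0.003, 0.085], [0, 0.04, 0, 0, 0, 0, 0.085], [0, 0.04, 0, 0, 0, 0, 0.085], [0, 0, 0, 0, 0, 0, 0.085]]}}

```text
clock: 3.0
position: [593.0, -195.2, 157.4]
ee_rot: [0.107, 0.699, -0.699, -0.103]
contact_force: [-1.2, 0.1, -0.1]
gripper_width: 84.6
```

```bash
python3 - <<'E'
from h import *
togo((592.5,-197.5,92))
E
```

```text
t 3.0 pos [ 593.  -195.2  157.4] F [-1.2  0.1 -0.1] w 84.6 J [-0.06  0.44 -0.1   0.   -1.02 -0.24]
x,z axes [-0.956  0.294 -0.006] [-0.294 -0.956 -0.001] shift [ 0.2 65.4  2.4] level [ 0.0012  0.     -0.0059]
```

>>> {"name": "play_rows", "arguments": {"series": [[0, 0.03, 0.002, 0.001, 0, -0.005, 0.085], [0, 0.025, 0, 0, 0, 0, 0.085], [0, 0.01, 0, 0, 0, 0, 0.085], [0, 0, 0, 0, 0, 0, 0.085]]}}

```text
clock: 3.4
position: [597.4, -195.1, 97.8]
ee_rot: [-0.105, -0.699, 0.701, 0.099]
contact_force: [-1.2, -0.2, -0.3]
gripper_width: 84.8
```

```bash
python3 - <<'E'
from h import *
togo((592.5,-197.5,92))
E
```

```text
t 3.4 pos [ 597.4 -195.1   97.8] F [-1.2 -0.2 -0.3] w 84.8 J [-0.06  0.5  -0.16  0.   -0.9  -0.24]
x,z axes [-0.958  0.285 -0.01 ] [-0.285 -0.958  0.001] shift [4.  5.8 3.7] level [-0.001  0.    -0.01 ]
```

>>> {"name": "play_rows", "arguments": {"series": [[0.004, 0.004, 0.0037, 0, 0, -0.01, 0.085], [0, 0.0, 0, 0, 0, 0, 0.085]]}}

```text
clock: 3.6
position: [594.2, -197.4, 96.9]
ee_rot: [-0.103, -0.699, 0.7, 0.1]
contact_force: [0.6, -0.3, -0.1]
gripper_width: 84.8
```

```bash
python3 - <<'E'
from h import *
togo((592.5,-197.5,92))
E
```

```text
t 3.6 pos [ 594.2 -197.4   96.9] F [ 0.6 -0.3 -0.1] w 84.8 J [-0.06  0.5  -0.16  0.   -0.9  -0.23]
x,z axes [-0.959  0.283 -0.004] [-0.283 -0.959  0.001] shift [1.6 4.9 0.6] level [-0.0008  0.     -0.0042]
```

>>> {"name": "play_rows", "arguments": {"series": [[0.0016, 0.0045, 0.0006, 0, 0, -0.004, 0.085], [0, 0.0, 0, 0, 0, 0, 0.07], [0, 0.0, 0, 0, 0, 0, 0.05], [0, 0.0, 0, 0, 0, 0, 0.03], [0, 0.0, 0, 0, 0, 0, 0.015], [0, 0.0, 0, 0, 0, 0, 0.01], [0, 0.0, 0, 0, 0, 0, 0.01], [0, 0.0, 0, 0, 0, 0, 0.01]]}}

```text
clock: 4.4
position: [594.0, -198.0, 95.9]
ee_rot: [-0.103, -0.699, 0.7, 0.099]
contact_force: [-0.9, -0.9, -0.0]
gripper_width: 24.9
```

```bash
python3 - <<'E'
from h import *
togo((592.5,-197.5,92))
E
```

```text
t 4.4 pos [ 594.  -198.    95.9] F [-0.9 -0.9 -0. ] w 24.9 J [-0.06  0.5  -0.17  0.   -0.9  -0.23]
x,z axes [-0.959  0.283 -0.006] [-0.283 -0.959  0.   ] shift [ 1.6  3.9 -0.1] level [-0.0001  0.     -0.0057]
```

>>> {"name": "play_rows", "arguments": {"series": [[0, -0.01, 0, 0, 0, 0, 0.01], [0, -0.02, 0, 0, 0, 0, 0.01], [0, -0.025, 0, 0, 0, 0, 0.01], [0, -0.025, 0, 0, 0, 0, 0.01], [0, -0.025, 0, 0, 0, 0, 0.01], [0, -0.02, 0, 0, 0, 0, 0.01], [0, 0, 0, 0, 0, 0, 0.01]]}}

```text
clock: 5.1
position: [589.6, -196.7, 220.1]
ee_rot: [0.099, 0.7, -0.699, -0.105]
contact_force: [1.0, 0.8, -3.7]
gripper_width: 24.9
```

```bash
python3 - <<'E'
from h import *
togo((553.4,145.8,200))
sc=get_image("scene"); save(sc,"lift.png")
E
```

```text
t 5.1 pos [ 589.6 -196.7  220.1] F [ 1.   0.8 -3.7] w 24.9 J [-0.06  0.39 -0.01 -0.   -1.18 -0.23]
x,z axes [-0.958  0.286  0.009] [-0.286 -0.958 -0.001] shift [ 132.4   21.5 -317.8] level [0.0009 0.     0.0089]
```

View pics/lift.png

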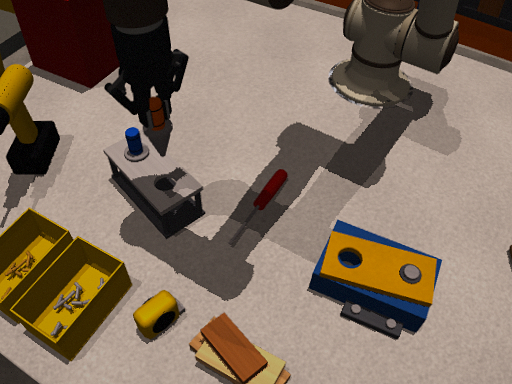

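The scene shows the pin lifted and hanging upright in the gripper, tip near (163,153). The blue pin is still in the stand. I'll swing to the jig.

>>> {"name": "play_rows", "arguments": {"series": [[0.0077, 0, -0.043, 0, -0.0725, 0, 0.01], [0.0077, 0, -0.043, 0, -0.0725, 0, 0.01], [0.0077, 0, -0.043, 0, -0.0725, 0, 0.01], [0.0077, 0, -0.043, 0, -0.0725, 0, 0.01], [0.0077, 0, -0.043, 0, -0.0725, 0, 0.01], [0.0077, 0, -0.043, 0, -0.0725, 0, 0.01], [0.0077, 0, -0.043, 0, -0.0725, 0, 0.01], [0, 0, 0, 0, 0, 0, 0.01]]}}

```text
clock: 5.95
position: [546.0, 113.5, 202.3]
ee_rot: [-0.095, 0.706, -0.699, 0.067]
contact_force: [1.2, -0.8, -4.0]
gripper_width: 24.7
```

```bash
python3 - <<'E'
from h import *
togo((553.4,145.8,200))
E
```

```text
t 5.95 pos [546.  113.5 202.3] F [ 1.2 -0.8 -4. ] w 24.7 J [ 0.48  0.31 -0.17 -0.03 -1.13 -0.24]
x,z axes [-0.973 -0.227  0.039] [ 0.227 -0.974 -0.013] shift [-14.6   2.2 -29.7] level [0.0135 0.     0.0389]
```

>>> {"name": "play_rows", "arguments": {"series": [[-0.014, 0, -0.03, 0.0135, 0, 0.039, 0.01], [0, 0, 0, 0, 0, 0, 0.01], [0, 0, 0, 0, 0, 0, 0.01]]}}

```text
clock: 6.25
position: [549.2, 147.2, 196.3]
ee_rot: [0.085, -0.701, 0.703, -0.078]
contact_force: [-0.1, -0.4, -5.0]
gripper_width: 24.4
```

```bash
python3 - <<'E'
from h import *
togo((553.4,145.8,160))
E
```

```text
t 6.25 pos [549.2 147.2 196.3] F [-0.1 -0.4 -5. ] w 24.4 J [ 0.55  0.32 -0.18 -0.   -1.08 -0.31]
x,z axes [-0.973 -0.229  0.01 ] [ 0.229 -0.974  0.002] shift [-4.2 36.2  2.3] level [-0.0018  0.      0.0098]
```

>>> {"name": "play_rows", "arguments": {"series": [[-0.0042, 0.02, 0.0023, -0.001, 0, 0.01, 0.01], [0, 0.015, 0, 0, 0, 0, 0.01], [0, 0, 0, 0, 0, 0, 0.01]]}}

```text
clock: 6.55
position: [552.3, 143.4, 157.5]
ee_rot: [0.082, -0.702, 0.703, -0.079]
contact_force: [-0.7, -0.1, -5.6]
gripper_width: 24.7
```

```bash
python3 - <<'E'
from h import *
togo((553.4,145.8,140))
sc=get_image("scene");im=get_image("top")
a=cv2.resize(sc["color"][150:330,290:460],None,fx=3,fy=3,interpolation=cv2.INTER_CUBIC)
b=cv2.resize(im["color"][130:250,90:210],None,fx=2.4,fy=2.4,interpolation=cv2.INTER_CUBIC)
o=np.zeros((540,800,3),np.uint8); o[:540,:510]=a; o[:288,512:800]=b
cv2.imwrite("pics/over.png",cv2.convertScaleAbs(o[:,:,::-1],alpha=1.4))
E
```

```text
t 6.55 pos [552.3 143.4 157.5] F [-0.7 -0.1 -5.6] w 24.7 J [ 0.54  0.36 -0.23 -0.   -0.99 -0.31]
x,z axes [-0.974 -0.226  0.005] [ 0.226 -0.974  0.001] shift [-1.7 17.5 -2.1] level [-0.0011  0.      0.005 ]
```

View pics/over.png

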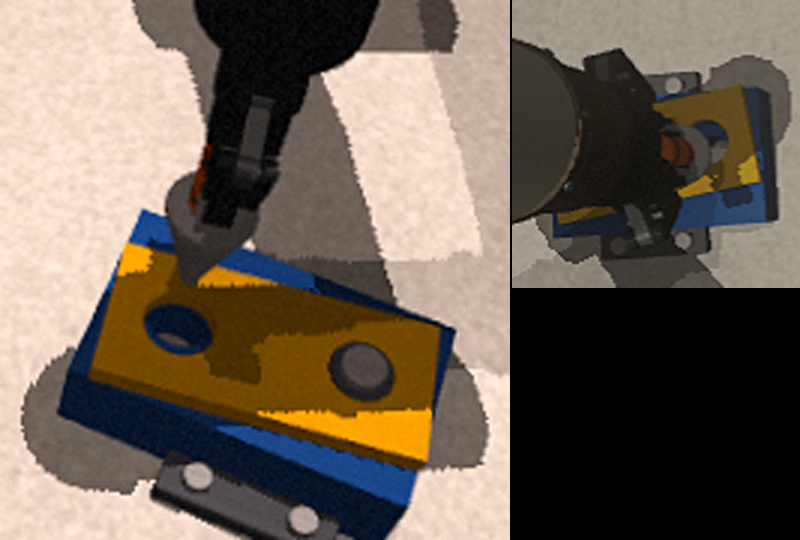

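The scene shows the tip at crop (193,283), image pixel (354.3,244.3), just above the plate hole. The top view shows the collar at about (164,192).

```bash
python3 - <<'E'
from h import *
im=get_image("top");sc=get_image("scene"); togo((553.4,145.8,140))
p=read_state()["position"]; t=p-[0,0,75.9]
def pr(I,P):
    M=R.from_quat(I["orientation"]).as_matrix(); o=np.array(I["origin"]); rv=cv2.Rodrigues(M.T)[0]
    return cv2.projectPoints(np.array([P]),rv,-M.T@o,np.array(I["intrinsics"]),np.array(I["D"]))[0].ravel().round(1)
print("tip exp",pr(sc,t),"meas 354.3 244.3",onz(sc,(354.3,244.3),t[2]))
print("collar scene exp",pr(sc,t+[0,0,60]),"~360.7 218","top exp",pr(im,t+[0,0,66]),onz(im,(164.2,191.7),t[2]+66))
# grey collar mask in scene/top
hs=cv2.cvtColor(sc["color"],cv2.COLOR_RGB2GRAY)[205:250,338:385]
print(cv2.convertScaleAbs(hs).tolist()[0][:1])
E
```

```text
t 6.75 pos [554.6 144.8 161.2] F [ 0.3 -0.6 -3. ] w 24.9 J [ 0.54  0.36 -0.22  0.   -0.99 -0.31]
x,z axes [-0.974 -0.227 -0.003] [ 0.227 -0.974  0.   ] shift [ 0.9 21.2 -1.3] level [-0.0001  0.     -0.0027]
tip exp [352.9 243.8] meas 354.3 244.3 [554.39488983 147.11432473  85.26561121]
collar scene exp [360.4 221.5] ~360.7 218 top exp [157.4 192.9] [556.41743097 132.1308403  151.26561121]
[164]
```

The tip estimate is about (554.4, 147), within 2 mm of the target. The pin may lean about 4° in the pads, which is acceptable. I'll lower it into the holes.

>>> {"name": "play_rows", "arguments": {"series": [[0.0009, 0.015, 0, 0, 0, 0, 0.01], [0, 0.012, 0, 0, 0, 0, 0.01], [0, 0.008, 0, 0, 0, 0, 0.01], [0, 0, 0, 0, 0, 0, 0.01]]}}

```text
clock: 7.15
position: [556.1, 144.9, 128.3]
ee_rot: [-0.077, 0.703, -0.702, 0.084]
contact_force: [-0.2, -0.1, -3.6]
gripper_width: 24.6
```

```bash
python3 - <<'E'
from h import *
togo((553.4,145.8,80))
E
```

```text
t 7.15 pos [556.1 144.9 128.3] F [-0.2 -0.1 -3.6] w 24.6 J [ 0.54  0.39 -0.27  0.   -0.9  -0.31]
x,z axes [-0.974 -0.227 -0.01 ] [ 0.227 -0.974 -0.001] shift [ 2.9 48.3 -1.4] level [ 0.0014  0.     -0.0097]
```

>>> {"name": "play_rows", "arguments": {"series": [[0.004, 0.01, 0, 0.001, 0, -0.012, 0.01], [0.001, 0.01, 0, 0, 0, -0.003, 0.01], [0.001, 0.006, 0, 0, 0, -0.003, 0.01]]}}

```text
clock: 7.45
position: [555.0, 145.6, 104.4]
ee_rot: [-0.08, 0.703, -0.702, 0.083]
contact_force: [2.0, 0.0, -1.9]
gripper_width: 24.9
```

```bash
python3 - <<'E'
from h import *
togo((553.4,145.8,80))
E
```

```text
t 7.45 pos [555.  145.6 104.4] F [ 2.   0.  -1.9] w 24.9 J [ 0.54  0.42 -0.29 -0.   -0.86 -0.31]
x,z axes [-0.973 -0.229 -0.004] [ 0.229 -0.973 -0.002] shift [ 1.7 24.4 -0.5] level [ 0.0019  0.     -0.004 ]
```

Plate contact (2 N in +x) is as expected. I'll continue down.

>>> {"name": "play_rows", "arguments": {"series": [[0.003, 0.008, 0, 0.001, 0, -0.006, 0.01], [0.001, 0.008, 0, 0, 0, -0.003, 0.01], [0.001, 0.005, 0, 0, 0, -0.003, 0.01]]}}

```text
clock: 7.75
position: [551.6, 145.6, 82.4]
ee_rot: [-0.083, 0.703, -0.702, 0.08]
contact_force: [3.6, 1.0, -2.3]
gripper_width: 24.7
```

```bash
python3 - <<'E'
from h import *
togo((553.4,145.8,80))
E
```

```text
t 7.75 pos [551.6 145.6  82.4] F [ 3.6  1.  -2.3] w 24.7 J [ 0.54  0.44 -0.31 -0.   -0.82 -0.31]
x,z axes [-0.973 -0.229  0.005] [ 0.229 -0.973 -0.002] shift [-1.8  2.4  0.2] level [0.0018 0.     0.0045]
```

>>> {"name": "play_rows", "arguments": {"series": [[-0.001, 0.004, 0, 0, 0, 0.003, 0.01], [0, 0.003, 0, 0, 0, 0, 0.01], [0, 0.002, 0, 0, 0, 0, 0.01]]}}

```text
clock: 8.05
position: [554.4, 145.7, 79.8]
ee_rot: [0.083, -0.701, 0.703, -0.085]
contact_force: [-3.3, 1.0, 6.2]
gripper_width: 24.6
```

```bash
python3 - <<'E'
from h import *
togo((553.4,145.8,80))
E
```

```text
t 8.05 pos [554.4 145.7  79.8] F [-3.3  1.   6.2] w 24.6 J [ 0.54  0.45 -0.32  0.   -0.8  -0.31]
x,z axes [-0.972 -0.236 -0.002] [ 0.236 -0.972  0.002] shift [ 1.  -0.2 -0.3] level [-0.002   0.     -0.0018]
```

The collar has seated (Fz reversed to +6 N, height right). I'll release and retreat straight up.

>>> {"name": "play_rows", "arguments": {"series": [[0, 0, 0, 0, 0, 0, 0.03], [0, 0, 0, 0, 0, 0, 0.06], [0, 0, 0, 0, 0, 0, 0.06], [0, 0, 0, 0, 0, 0, 0.06], [0, 0, 0, 0, 0, 0, 0.06]]}}

```text
clock: 8.55
position: [552.2, 144.4, 79.4]
ee_rot: [0.085, -0.701, 0.703, -0.083]
contact_force: [-0.9, -0.2, -0.3]
gripper_width: 60.2
```

```bash
python3 - <<'E'
from h import *
togo((553.4,145.8,230))
E
```

```text
t 8.55 pos [552.2 144.4  79.4] F [-0.9 -0.2 -0.3] w 60.2 J [ 0.54  0.45 -0.32  0.   -0.81 -0.31]
x,z axes [-0.972 -0.235  0.003] [ 0.235 -0.972  0.003] shift [  -1.  -150.6   -0.5] level [-0.0034  0.      0.0034]
```

Up, then swing aside so both cameras see the jig.

>>> {"name": "play_rows", "arguments": {"series": [[0, -0.015, 0, 0, 0, 0, 0.06], [0, -0.03, 0, 0, 0, 0, 0.06], [0, -0.04, 0, 0, 0, 0, 0.06], [0, -0.04, 0, 0, 0, 0, 0.06], [0, -0.03, 0, 0, 0, 0, 0.06], [0, 0, 0.04, 0, 0, 0, 0.06], [0, 0, 0.045, 0, 0, 0, 0.06], [0, 0, 0.045, 0, 0, 0, 0.06], [0, 0, 0.045, 0, 0, 0, 0.06], [0, 0, 0.04, 0, 0, 0, 0.06]]}}

```text
clock: 9.55
position: [604.2, -66.3, 240.3]
ee_rot: [0.09, -0.699, 0.704, -0.085]
contact_force: [0.9, 1.0, -0.2]
gripper_width: 60.2
```

```bash
python3 - <<'E'
from h import *
togo((553.4,145.8,230))
sc=get_image("scene");im=get_image("top")
a=cv2.resize(sc["color"][190:340,295:455],None,fx=3.1,fy=3.1,interpolation=cv2.INTER_CUBIC)
b=cv2.resize(im["color"][140:250,90:210],None,fx=2.4,fy=2.4,interpolation=cv2.INTER_CUBIC)
o=np.zeros((470,800,3),np.uint8); o[:a.shape[0],:a.shape[1]]=a; o[:264,512:800]=b
cv2.imwrite("pics/fin.png",cv2.convertScaleAbs(o[:,:,::-1],alpha=1.3))
hs=cv2.cvtColor(im["color"],cv2.COLOR_RGB2HSV); 
for nm,lo,hi,w,z in(("orange",(3,120,50),(15,255,255),(150,250,90,215),120),("bluepin",(105,120,40),(130,255,255),(140,220,300,420),136)):
    m=np.zeros(hs.shape[:2],np.uint8);a,b,c,d=w; m[a:b,c:d]=cv2.inRange(hs,lo,hi)[a:b,c:d]
    k=max(cv2.findContours(m,0,1)[0],key=cv2.contourArea); e=cv2.minEnclosingCircle(k); print(nm,e,onz(im,e[0],z).round(1))
E
```

```text
t 9.55 pos [604.2 -66.3 240.3] F [ 0.9  1.  -0.2] w 60.2 J [ 0.16  0.35 -0.02  0.01 -1.21  0.09]
x,z axes [-0.969 -0.245  0.008] [ 0.245 -0.969  0.006] shift [  -2.8    9.  -218.1] level [-0.0057  0.      0.0083]
orange ((164.0, 194.0), 6.708303928375244) [553.8 142.4 120. ]
bluepin ((392.5, 183.0), 6.800835609436035) [ 560.2 -287.5  136. ]
```

View pics/fin.png

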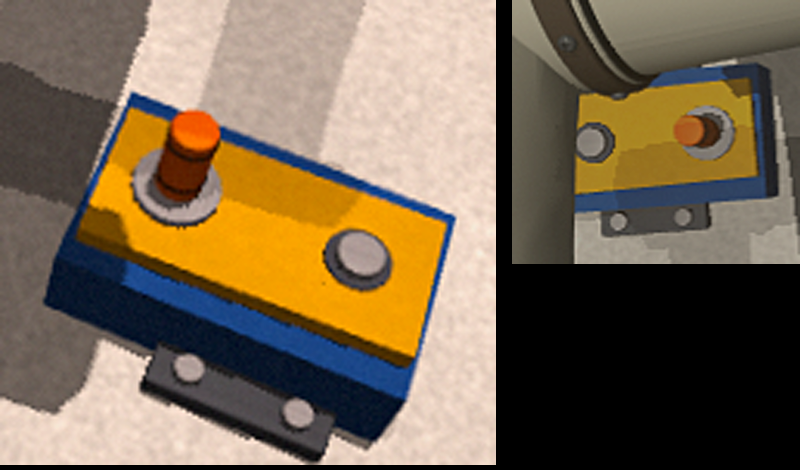

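The collar sits flat on the yellow plate (scene crop 178,187), and the plate is now nearly parallel to the block. The orange handle top is at about (554,142), upright, and the blue pin is unmoved. I'll hand in.

```bash
python3 -c "
from bench import job_done; print(job_done())"
```

```text
the job is handed in; nothing more can be done
None
```

I drove the orange tapered pin through both holes until its collar seated on the yellow plate, then let go, moved the arm clear and handed in at about 9.6 s of the 48 s allowed. No verdict is reported.

**Final checks:**
- **Seating:** the collar is flat on the plate. At seating the vertical force reversed to +6 N, and the tool height (79.8 mm) matched the expected 80 mm.
- **Position:** the handle top measures (554, 142) mm, against a block hole centre of (553.4, 145.8) from two camera views. That is about 4 mm off, within the 12 mm allowed.
- **Hole alignment:** the plate looks nearly parallel to the block. I did not measure the final offset directly, but the 36 mm shank through both 40 mm holes limits it to about 4 mm.
- **Straight pin:** it did not move: (560.2, -287.5) mm at the end against (560.2, -287.7) mm at the start.

**Disagreement:** before insertion, the views suggested the pin leaned about 4° in the gripper and put its tip up to 2 mm from the arm's own reading. The final pictures show it upright.

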